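# Set the sealer's timer console and hold the sealing arm down

### The job

Make a long seal: with closed fingers, push the far side of the console's rocker switch down until it is on, then press the longest of the three time keys fully in, and then press the sealer's arm all the way down by its knob. Finish while still holding the knob down with the fingers. Only press: do not press the other two keys, do not lift the arm, and leave the tin, the rubber stamp and the big tape roll near the console where they stand.

Things in the scene. Friction and masses are not known exactly. Their poses are not given: they have to be found in the camera images.
- power_rocker (a joint): rocker switch at the left (+y) end of the console, told from the keys by its two long paddles in a shallow V; 0 = off (far paddle raised, near paddle level), 0.32 rad = on (far paddle pressed down level, near paddle raised). It has no spring and stays where it is left; about 2 to 6 N on the far paddle moves it.
- rocker_press (a point): point on the top of the rocker's far paddle, 22 mm along the paddle from the pivot (paddle 31 mm long, 26 mm wide); it moves with the rocker. Off, it is about 60 mm above the bench; fully on, it is 53 mm above the bench (3 mm above the frame round it), and it moves about 1 mm away from the pivot on the way.
- key_long (a joint): the longest of the three time keys, travel in metres: 0 = out, 0.006 = fully in. About 3 N presses it; it latches, that is, it stays in where it is left.
- key_medium (a joint): the key of medium length, same travel and behaviour as key_long; leave out
- key_short (a joint): the shortest key, same travel and behaviour as key_long; leave out
- key_long_top (a point): centre of the top face of the longest key cap: 48 mm along the console's depth, 22 mm wide, top 54 mm above the bench when out and 48 mm when in (3 mm above its frame); the key goes straight down. Which of the three key places it has varies.
- key_medium_top (a point): centre of the top face of the medium key cap, 30 x 22 mm, else like the longest
- key_short_top (a point): centre of the top face of the shortest key cap, 16 x 22 mm, else like the longest
- console: fixed low grey control console, 96 mm deep (x), 260 mm wide (y), 40 mm high, with the sealer behind it; origin at the centre of its underside, x to the back, y to its left, z up. The rocker is centred at y = +90 mm; the three keys stand side by side at y = +28, -30 and -88 mm, all with x = 0. The keys' long sides run along x.
- impulse_sealer: fixed hand impulse sealer, 102 mm deep (x), 444 mm wide (y), behind the console; origin at the centre of its underside; x to the back, y to its left. Its arm is hinged at the left end and carries an upright black knob at the right end.
- impulse_sealer_arm (a joint): angle of the sealing arm: 0 = fully down on the sealing bar (end stop), larger = raised. Stiff hinge, so it stays where it is left; about 1 to 3 N on the knob lowers it.
- sealer_knob_top (a point): centre of the top of the sealing arm's knob, a rounded knob about 32 mm across and 30 mm tall on a 22 mm stem; moves with the arm. With the arm down it is 158 mm above the bench, 206 mm to the right (-y) of the sealer's origin and 7 mm behind it; z is the arm's upward normal.
- sealer_hinge (a point): point on the hinge axis of the sealing arm, in the plane in which the knob swings; the axis runs along the sealer's x, 86 mm above the bench. The knob's top swings about it at a radius of 0.399 m, so it travels to the right (-y) as well as down.
- rubber_stamp: bystander: loose wooden rubber stamp standing upright with a turned knob on top, 29 x 60 mm, 66 mm high, beside the right end of the console; origin under its centre. Stays where it is.
- seal_tin: bystander: loose round open steel tin, 64 mm across, 54 mm high, beside the left end of the console; origin under its centre. Stays where it is.
- tape_roll_brown: bystander: loose large tape roll lying flat, 105 mm across, 48 mm high, farther to the right; origin under its centre. Stays where it is.

How it is judged:
By the outcome, as a careful person would: the job done as asked, in the order asked, and still so for the second after the job is handed in, while the arm keeps its last pose, push and grip.
It also fails if it takes over 58 s, if anything falls off the work surface, if the arm or the gripper's body presses on something with over 40 N, if the wrist force passes 120 N, or if a joint passes its speed limit or range.

### The arm

A 6-joint arm with a two-finger parallel gripper is mounted at the origin on the work surface; the furniture and walls round the work are solid. World frame = base frame: x ahead of the robot, y to its left, z up, the work surface at z = 0. Lengths are in mm, angles in rad, forces in N, time in s.
With the tool pointing down it reaches from about 300 to 825 mm from the base axis. Payload 5.4 kg.
Tool frame: the origin (TCP) lies at the very end of the fingers, on their centre line; the grasp point (between the pads) lies 19 mm behind it; z points along the fingers, y is the direction in which the jaws open and shut (so a half turn about z gives the same grasp; the last joint's range is limited). The gripper opens to 92 mm and grips with 3 to 60 N. Pads are 20 mm wide; open, the fingers measure 128 mm over their backs; the gripper's body (75 mm by 189 mm) begins 69 mm behind the grasp point.
Start: joints at [-1.431, 0.158, 1.597, -0, 1.386, -0.21], TCP at [197.034, -540.17, 214.601] pointing down, gripper open.
Joint ranges: [-2.91, 2.91], [-0.94, 2.29], [0.18, 2.7], [-1.29, 4.43], [0.17, 2.64], [-3, 3]. Speed limits (rad/s): [2.57, 2.57, 3.14, 3.14, 3.14, 3.14].

### API

Orientations are given as a 3x3 rotation matrix whose columns are the frame's x, y, z axes.
In Python, from plant import * gives the robot as it stands. The module is installed in compiled form; this text tells all that it offers.
- The arm moves only by the tool servo_tool, never from a script. Its argument "increments" is a list of rows, each an object of numbers: "tx", "ty", "tz": the shift along the tool's x, y, z as a fraction of full scale; "roll": the turn about the tool's z as a fraction of full scale. In form: [{"tx": .., "ty": .., "tz": .., "roll": ..}, ...]. A call has 1 to 8 rows; each row shifts and turns the commanded pose from where the row before left it, along the tool's axes as they then stand; what a row does not reach is not made up. Full scale, the value 1, is 5 cm for a shift and 0.12 rad for a turn. A row lasts 1/8 s, in which the tool goes at most 62.5 mm and 10.7 degrees, less where a joint would pass 70% of its speed; a pose out of reach is approached as far as the arm can. A call with a number of a shift or a turn outside -1 to 1 is refused whole. A call with a gripper value outside its range is refused whole. "claw" is the closure, from 0 (fully open) to 1 (shut), set as the call begins (left out, the last holds). The fingers move at their own pace and stop on an object; the grip force is fixed at half the most. Time passes only in rows, so rows that do not move let the fingers close. It gives the time, the measured TCP pose, the force and the opening at its end, in the units of the state.
- get_state(): the state, without advancing time (a new reading comes with each control period).
- camera(name): name is "scene" or "top"; returns the picture (480x640x3 uint8, red, green, blue); there is no depth.
- get_calibration(name): a dict with "K" (3x3 intrinsics, pixels), "T" (4x4, takes a point from camera to world coordinates). Camera axes: x right, y down, z forward; pixel columns grow to the right and rows downward; lengths in mm; the calibration is good to about 2 mm. A picture is of the moment at which its call begins. get_calibration takes no time and is no camera call.
- sign_off(): hands the job in, once; it reports no verdict.
Trained networks look in the newest picture that a camera, given by its name, has taken for a name from the list of things; names that differ only in an ending like _2 or _b are one class to them, and where a whole thing is asked for, a point or a joint stands for the part that bears it (a point fixed in the world has none). Each returns a list of dicts, best first, with "confidence" (0 to 1); they miss things now and then, are a little off and sometimes report something else, mostly with a low value. They report only what shows in the picture. A call takes as long as a camera call.
- trace(camera, target): "pixels" (480x640 bool, what is visible of it).
- pinpoint(camera, target): "position" ([x, y, z] in mm, in world coordinates, good to about 4 mm: a listed point, or the origin of a listed thing).
The state is a dict: "time": time; "q": joint angles; "qd": joint speeds; "joint_torque": joint torques, N m; "position": TCP position; "tcp_rot": TCP orientation; "force": force on the tool from outside, world axes, zero at the start; "wrist_torque": the same for the moment, N m; "opening": finger opening in mm.
Only numpy, scipy, OpenCV 4.12 (cv2) and the standard library are available. Lean on these libraries where they do the work, as an engineer would, in place of code of your own. Each camera call takes 0.05 s, during which the arm holds its last target.

## Working session

There is one attempt and no reset: what is moved stays moved. The work goes in short steps, Python scripts to look and compute and a tool call to move; the robot and the scene stay as the last step left them, time stands still between calls to the robot, and variables do not carry over. Pictures are saved under pics/ and viewed, and the job is handed in when it is done.

Besides the shell and the picture viewer there is one more tool, called after "Emit:" as name(argument=value, ...), one argument or row to a line, values as JSON. servo_tool: Moves the arm, as the interface text tells. Shift numbers are shares of 5 cm and turn numbers shares of 0.12 rad, none past 1 either way. Its arguments: {"type":"object","properties":{"increments":{"type":"array"},"claw":{"type":"number"}},"required":["increments"]}

```bash
mkdir -p pics; python3 - <<'E'
from plant import *
import cv2,numpy as np
s=get_state();print(s['time'],s['position'],s['tcp_rot'],s['opening'],s['force'])
for c in ['scene','top']:
    im=camera(c);cv2.imwrite(f'pics/{c}0.png',im[:,:,::-1])
    K=get_calibration(c);print(c,np.round(K['K'],1).tolist(),np.round(K['T'],3).tolist())
    for t in ['rocker_press','key_long_top','key_medium_top','key_short_top','console','impulse_sealer','sealer_knob_top','sealer_hinge','rubber_stamp','seal_tin','tape_roll_brown']:
        r=pinpoint(c,t)
        print(t,[(np.round(d['position'],1).tolist(),round(d['confidence'],2)) for d in r[:2]])
print(get_state()['time'])
E
```

```text
0.0 [ 196.95899365 -539.57237631  213.6403523 ] [[ 9.39426514e-01  3.42750280e-01 -2.65867709e-04]
 [ 3.42750184e-01 -9.39424847e-01  1.80769518e-03]
 [ 3.69825298e-04 -1.78932299e-03 -9.99998331e-01]] 91.59820953283808 [-0.28187932  0.19962399  0.02229231]
scene [[568.8, 0.0, 314.9], [0.0, 568.8, 236.8], [0.0, 0.0, 1.0]] [[-0.486, -0.339, 0.805, -464.111], [-0.874, 0.18, -0.452, 473.244], [0.008, -0.924, -0.383, 586.681], [0.0, 0.0, 0.0, 1.0]]
rocker_press [([444.9, 103.9, 57.0], 0.53)]
key_long_top [([421.3, 38.3, 55.3], 0.75)]
key_medium_top [([421.8, -76.6, 53.2], 0.47)]
key_short_top [([421.6, -21.5, 56.6], 0.38)]
console [([420.2, 5.9, 0.1], 0.84)]
impulse_sealer [([562.6, -6.6, -3.6], 0.92)]
sealer_knob_top []
sealer_hinge [([583.8, 177.8, 90.4], 0.91)]
rubber_stamp [([434.4, -171.0, -0.8], 0.82)]
seal_tin [([431.3, 188.9, 2.9], 0.91), ([423.2, -20.8, 54.6], 0.38)]
tape_roll_brown []
top [[603.0, 0.0, 327.3], [0.0, 603.0, 242.8], [0.0, 0.0, 1.0]] [[-0.007, -0.991, 0.135, 302.965], [-1.0, 0.007, 0.0, -93.709], [-0.001, -0.135, -0.991, 1516.361], [0.0, 0.0, 0.0, 1.0]]
rocker_press [([440.4, 100.5, 59.5], 0.77)]
key_long_top [([424.9, 34.8, 53.0], 0.72)]
key_medium_top [([419.4, -78.2, 52.0], 0.41)]
key_short_top [([419.8, -18.9, 57.0], 0.56)]
console [([420.0, 5.2, 2.5], 0.92), ([458.6, -385.1, -1.5], 0.52)]
impulse_sealer [([568.1, -9.4, -0.5], 0.57)]
sealer_knob_top [([559.4, -180.6, 258.5], 0.75), ([567.1, -8.7, -2.0], 0.75)]
sealer_hinge [([580.5, 177.3, 83.2], 0.56)]
rubber_stamp [([433.1, -168.7, -0.8], 0.5)]
seal_tin [([430.9, 189.7, -2.5], 0.98)]
tape_roll_brown [([457.8, -381.2, -1.2], 0.83), ([559.6, -178.0, 256.2], 0.49)]
1.2
```

View pics/scene0.png

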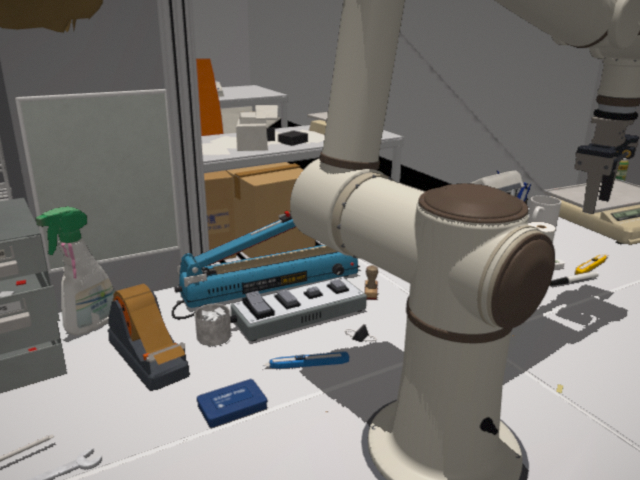

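View pics/top0.png

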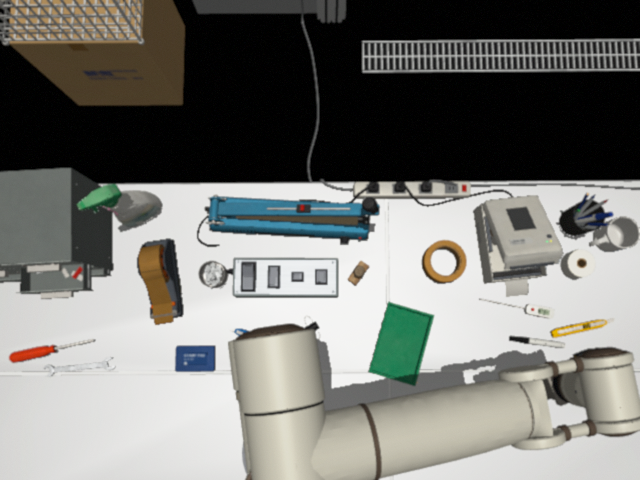

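```bash
cat > h.py <<'E'
import cv2,numpy as np
from plant import *
def proj(c,p):
    k=get_calibration(c);T=np.linalg.inv(k['T']);q=k['K']@(T[:3,:3]@np.array(p,float)+T[:3,3]);return q[:2]/q[2]
def ray(c,px,z):
    k=get_calibration(c);d=k['T'][:3,:3]@np.linalg.inv(k['K'])@np.array([px[0],px[1],1.]);o=k['T'][:3,3]
    return o+d*(z-o[2])/d[2]
def crop(im,x0,y0,x1,y1,w=800):
    a=im[y0:y1,x0:x1];f=w/(x1-x0);return cv2.resize(a,None,fx=f,fy=f,interpolation=cv2.INTER_CUBIC)
E
python3 - <<'E'
from h import *
a=cv2.imread('pics/top0.png');cv2.imwrite('pics/topz.png',crop(a,195,185,395,310))
b=cv2.imread('pics/scene0.png');cv2.imwrite('pics/scz.png',crop(b,170,200,390,350))
E
```

```text
(no output)
```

View pics/topz.png

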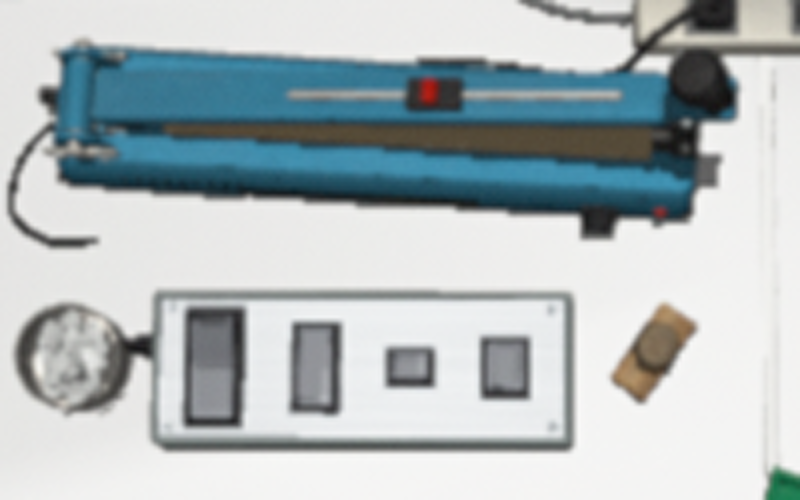

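View pics/scz.png

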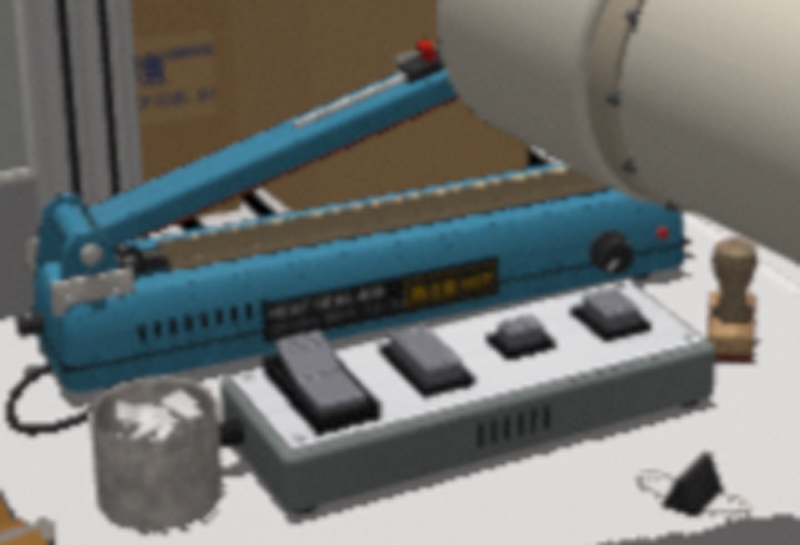

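```bash
python3 - <<'E'
from h import *
f=lambda x,y:(195+x/4-.4,185+y/4-.4)
for n,p,z in [('long',(317,366),54),('short',(411,366),54),('med',(506,368),54),('rockframe',(214,367),48),('conTL',(160,297),40),('conTR',(570,297),40),('conBR',(570,442),40),('conBL',(157,441),40),('knob',(698,76),256),('tin',(72,357),54),('hingeL',(80,105),86),('stamp',(656,345),66)]:
    print(n,np.round(ray('top',f(*p),z),1))
E
```

```text
long [421.6  37.2  54. ]
short [421.2 -19.9  54. ]
med [419.6 -77.6  54. ]
rockframe [421.8 100.6  48. ]
conTL [465.9 135.3  40. ]
conTR [ 464.2 -117.1   40. ]
conBR [ 375.2 -116.3   40. ]
conBL [377.5 135.9  40. ]
knob [ 558.4 -182.8  256. ]
tin [428.  186.1  54. ]
hingeL [577.6 178.1  86. ]
stamp [ 431.9 -168.2   66. ]
```

Emit:
servo_tool(
  increments=[
    {"roll":0.97},
    {"roll":0.97},
    {"roll":0.97},
    {},
    {},
  ],
  claw=1,
)

```text
invalid input
```

Emit:
servo_tool(
  increments=[
    {"tx":0,"ty":0,"tz":0,"roll":0.97},
    {"tx":0,"ty":0,"tz":0,"roll":0.97},
    {"tx":0,"ty":0,"tz":0,"roll":0.97},
    {"tx":0,"ty":0,"tz":0,"roll":0},
  ],
  claw=1,
)

```text
time: 1.7
position: [197.0, -540.2, 214.6]
tcp_rot: [[1.0, 0.002, -0.0], [0.002, -1.0, 0.0], [-0.0, -0.0, -1.0]]
force: [-1.4, 0.1, -0.4]
opening: 54.1
```

Emit:
servo_tool(
  increments=[
    {"tx":0.35,"ty":-0.9,"tz":0,"roll":0},
    {"tx":0.35,"ty":-0.9,"tz":0,"roll":0},
    {"tx":0.35,"ty":-0.9,"tz":0,"roll":0},
    {"tx":0.35,"ty":-0.9,"tz":0,"roll":0},
    {"tx":0.35,"ty":-0.9,"tz":0,"roll":0},
    {"tx":0.35,"ty":-0.9,"tz":0,"roll":0},
    {"tx":0.35,"ty":-0.9,"tz":0,"roll":0},
    {"tx":0,"ty":0,"tz":0,"roll":0},
  ],
  claw=1,
)

```text
time: 2.7
position: [320.1, -223.0, 214.7]
tcp_rot: [[1.0, 0.007, 0.001], [0.007, -1.0, -0.0], [0.001, 0.0, -1.0]]
force: [-0.8, -0.4, -0.3]
opening: 0.5
```

Emit:
servo_tool(
  increments=[
    {"tx":0.35,"ty":-0.92,"tz":0,"roll":0},
    {"tx":0.35,"ty":-0.92,"tz":0,"roll":0},
    {"tx":0.35,"ty":-0.92,"tz":0,"roll":0},
    {"tx":0.35,"ty":-0.92,"tz":0,"roll":0},
    {"tx":0.35,"ty":-0.92,"tz":0,"roll":0},
    {"tx":0.35,"ty":-0.92,"tz":0,"roll":0},
    {"tx":0.35,"ty":-0.92,"tz":0,"roll":0},
    {"tx":0,"ty":0,"tz":0,"roll":0},
  ],
  claw=1,
)

```text
time: 3.7
position: [442.5, 98.4, 214.5]
tcp_rot: [[1.0, 0.006, -0.0], [0.006, -1.0, 0.0], [-0.0, -0.0, -1.0]]
force: [-0.6, -1.0, 0.3]
opening: 0.7
```

```bash
python3 - <<'E'
from h import *
s=get_state();print(s['position'],s['q'])
for c in ['scene','top']:
    im=camera(c)[:,:,::-1];cv2.imwrite(f'pics/{c}1.png',im)
    for t in ['sealer_knob_top','rocker_press','sealer_hinge','impulse_sealer']:
        print(c,t,[(np.round(d['position'],1).tolist(),round(d['confidence'],2)) for d in pinpoint(c,t)[:2]])
a=cv2.imread('pics/top1.png')
b=cv2.imread('pics/scene1.png');
cv2.imwrite('pics/both1.png',np.vstack([crop(a,195,185,395,260,800),crop(b,170,180,470,290,800)]))
E
```

```text
[442.54727343  98.3654854  214.47272065] [-4.90295062e-02 -1.67748307e-01  1.92223726e+00  1.15133159e-04
  1.38723815e+00  1.51593315e+00]
scene sealer_knob_top [([565.6, -182.4, 257.2], 0.82)]
scene rocker_press []
scene sealer_hinge [([582.4, 179.3, 90.8], 0.79)]
scene impulse_sealer []
top sealer_knob_top [([556.9, -179.6, 257.7], 0.98), ([445.2, 97.9, 60.8], 0.38)]
top rocker_press [([441.7, 99.0, 60.9], 0.55)]
top sealer_hinge [([580.3, 178.1, 89.3], 0.91)]
top impulse_sealer [([569.7, -10.2, -0.8], 0.84), ([432.2, -170.1, -1.4], 0.16)]
```

View pics/scene1.png

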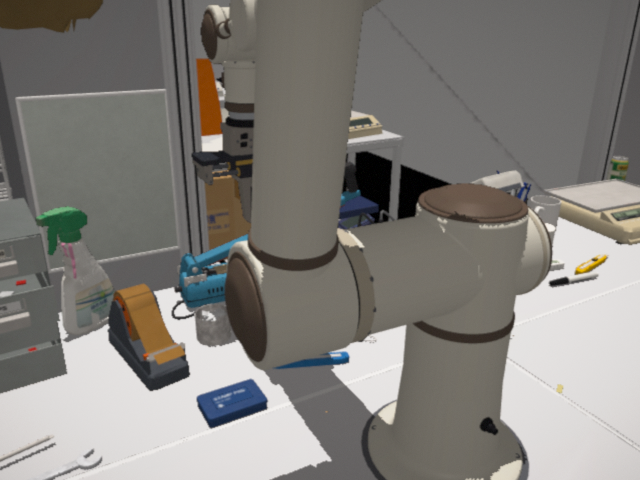

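View pics/both1.png

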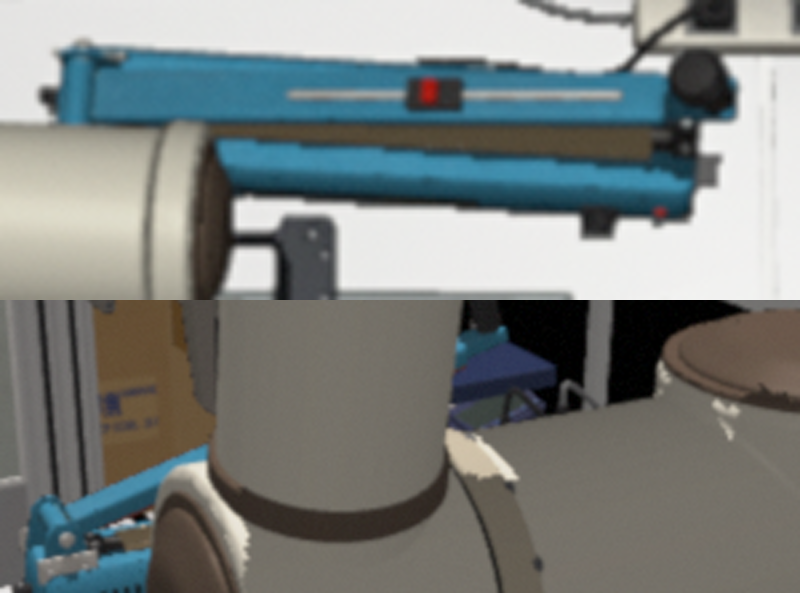

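Emit:
servo_tool(
  increments=[
    {"tx":0,"ty":0,"tz":0.9,"roll":0},
    {"tx":0,"ty":0,"tz":0.9,"roll":0},
    {"tx":0,"ty":0,"tz":0.8,"roll":0},
    {"tx":0,"ty":0,"tz":0.16,"roll":0},
    {"tx":0,"ty":0,"tz":0,"roll":0},
  ],
  claw=1,
)

```text
time: 4.82
position: [442.1, 96.9, 77.3]
tcp_rot: [[1.0, 0.0, 0.0], [0.0, -1.0, -0.0], [0.0, 0.0, -1.0]]
force: [0.0, 0.5, 0.7]
opening: 0.2
```

Emit:
servo_tool(
  increments=[
    {"tx":0.02,"ty":-0.03,"tz":0.1,"roll":0},
    {"tx":0,"ty":0,"tz":0.1,"roll":0},
    {"tx":0,"ty":0,"tz":0.08,"roll":0},
    {"tx":0,"ty":0,"tz":0.06,"roll":0},
    {"tx":0,"ty":0,"tz":0,"roll":0},
  ],
  claw=1,
)

```text
time: 5.45
position: [443.0, 98.4, 59.8]
tcp_rot: [[1.0, 0.001, 0.001], [0.001, -1.0, -0.0], [0.001, 0.0, -1.0]]
force: [0.2, -0.1, 0.9]
opening: 0.2
```

Emit:
servo_tool(
  increments=[
    {"tx":0,"ty":0,"tz":0.04,"roll":0},
    {"tx":0,"ty":0,"tz":0.04,"roll":0},
    {"tx":0,"ty":0,"tz":0.04,"roll":0},
    {"tx":0,"ty":0,"tz":0,"roll":0},
  ],
  claw=1,
)

```text
time: 5.95
position: [442.4, 98.5, 53.4]
tcp_rot: [[1.0, 0.001, -0.001], [0.001, -1.0, -0.0], [-0.001, 0.0, -1.0]]
force: [1.6, 0.3, 0.8]
opening: 0.3
```

Emit:
servo_tool(
  increments=[
    {"tx":0,"ty":0,"tz":0.02,"roll":0},
    {"tx":0,"ty":0,"tz":0.02,"roll":0},
    {"tx":0,"ty":0,"tz":0,"roll":0},
  ],
  claw=1,
)

```text
time: 6.32
position: [442.5, 98.5, 53.1]
tcp_rot: [[1.0, 0.001, -0.001], [0.001, -1.0, -0.0], [-0.001, 0.0, -1.0]]
force: [-5.4, -0.2, 16.8]
opening: 0.2
```

Emit:
servo_tool(
  increments=[
    {"tx":0,"ty":0,"tz":0.02,"roll":0},
    {"tx":0,"ty":0,"tz":-0.2,"roll":0},
    {"tx":0,"ty":0,"tz":-0.8,"roll":0},
    {"tx":0,"ty":0.3,"tz":-0.8,"roll":0},
    {"tx":0,"ty":0.9,"tz":-0.5,"roll":0},
    {"tx":0,"ty":0.9,"tz":0,"roll":0},
    {"tx":0,"ty":0.9,"tz":0,"roll":0},
    {"tx":0,"ty":0,"tz":0,"roll":0},
  ],
  claw=1,
)

```text
time: 7.32
position: [442.0, -53.5, 165.1]
tcp_rot: [[1.0, -0.004, -0.002], [-0.004, -1.0, 0.0], [-0.002, -0.0, -1.0]]
force: [0.1, -0.3, 0.3]
opening: 0.5
```

```bash
python3 - <<'E'
from h import *
s=get_state();print(s['position'],s['force'])
for c in ['scene','top']:
    im=camera(c)[:,:,::-1];cv2.imwrite(f'pics/{c}2.png',im)
a=cv2.imread('pics/top2.png')
b=cv2.imread('pics/scene2.png');
cv2.imwrite('pics/both2.png',np.vstack([crop(a,195,185,395,310,460),crop(b,170,200,390,350,460)]))
E
```

```text
[442.03281732 -53.46570259 165.14158271] [ 0.08150118 -0.29961991  0.3270303 ]
```

View pics/both2.png

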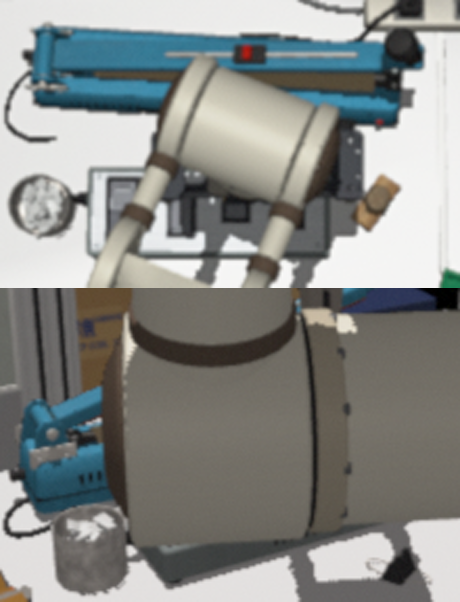

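```bash
python3 - <<'E'
from h import *
a=cv2.imread('pics/top0.png');b=cv2.imread('pics/top2.png')
cv2.imwrite('pics/rk.png',np.hstack([crop(a,228,250,288,305,400),crop(b,228,250,288,305,400)]))
E
```

```text
(no output)
```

View pics/rk.png

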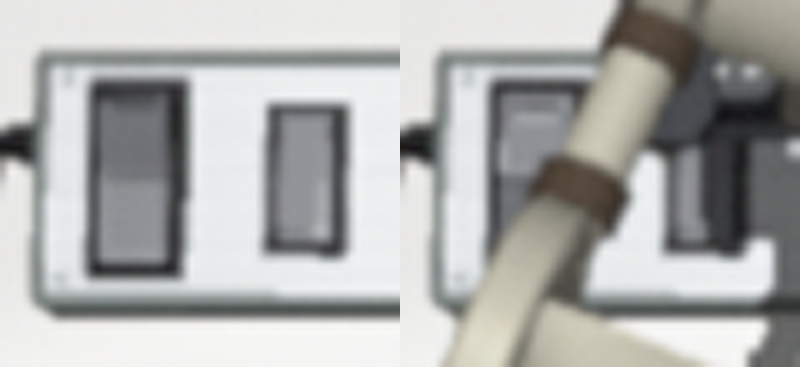

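The right-hand crop shows the far paddle is now the light, level one and the near paddle is dark and tilted, so the rocker is on. Next is the long key.

Emit:
servo_tool(
  increments=[
    {"tx":-0.2,"ty":-0.9,"tz":0,"roll":0},
    {"tx":-0.2,"ty":-0.9,"tz":0.2,"roll":0},
    {"tx":0,"ty":0,"tz":0.8,"roll":0},
    {"tx":0,"ty":0,"tz":0.8,"roll":0},
    {"tx":0,"ty":0,"tz":0.1,"roll":0},
    {"tx":0,"ty":0,"tz":0,"roll":0},
  ],
  claw=1,
)

```text
time: 8.18
position: [422.9, 39.0, 71.2]
tcp_rot: [[1.0, 0.002, 0.0], [0.002, -1.0, 0.0], [0.0, -0.0, -1.0]]
force: [0.1, -0.6, 0.3]
opening: 0.4
```

Correct y by −2 mm, then approach to about 56 and press.

Emit:
servo_tool(
  increments=[
    {"tx":-0.02,"ty":0.05,"tz":0.1,"roll":0},
    {"tx":0,"ty":0,"tz":0.1,"roll":0},
    {"tx":0,"ty":0,"tz":0.08,"roll":0},
    {"tx":0,"ty":0,"tz":0.06,"roll":0},
    {"tx":0,"ty":0,"tz":0.06,"roll":0},
    {"tx":0,"ty":0,"tz":0.04,"roll":0},
    {"tx":0,"ty":0,"tz":0,"roll":0},
  ],
  claw=1,
)

```text
time: 9.05
position: [421.7, 36.0, 48.4]
tcp_rot: [[1.0, 0.001, -0.0], [0.001, -1.0, 0.0], [-0.0, -0.0, -1.0]]
force: [-0.0, -0.8, 0.0]
opening: 0.5
```

Emit:
servo_tool(
  increments=[
    {"tx":0,"ty":0,"tz":0.02,"roll":0},
    {"tx":0,"ty":0,"tz":0.02,"roll":0},
    {"tx":0,"ty":0,"tz":0,"roll":0},
  ],
  claw=1,
)

```text
time: 9.43
position: [421.9, 36.0, 48.2]
tcp_rot: [[1.0, 0.001, -0.001], [0.001, -1.0, -0.0], [-0.001, 0.0, -1.0]]
force: [-7.8, 0.6, 17.3]
opening: 0.2
```

Emit:
servo_tool(
  increments=[
    {"tx":0,"ty":0,"tz":0.02,"roll":0},
    {"tx":0,"ty":0,"tz":-0.2,"roll":0},
    {"tx":0,"ty":0,"tz":-0.8,"roll":0},
    {"tx":0,"ty":0,"tz":-0.96,"roll":0},
    {"tx":0,"ty":0,"tz":-0.96,"roll":0},
    {"tx":0,"ty":0,"tz":-0.96,"roll":0},
    {"tx":0,"ty":0,"tz":-0.96,"roll":0},
    {"tx":0,"ty":0.5,"tz":-0.5,"roll":0},
  ],
  claw=1,
)

```text
time: 10.42
position: [422.5, 11.4, 315.6]
tcp_rot: [[1.0, 0.003, 0.004], [0.003, -1.0, -0.001], [0.004, 0.001, -1.0]]
force: [1.0, -0.6, 0.5]
opening: 0.1
```

Emit:
servo_tool(
  increments=[
    {"tx":0,"ty":0.9,"tz":0,"roll":0},
    {"tx":0,"ty":0.9,"tz":0,"roll":0},
    {"tx":0,"ty":0.9,"tz":0,"roll":0},
    {"tx":0,"ty":0.9,"tz":0,"roll":0},
    {"tx":0,"ty":0,"tz":0,"roll":0},
  ],
  claw=1,
)

```text
time: 11.05
position: [421.4, -171.1, 312.0]
tcp_rot: [[1.0, -0.004, -0.001], [-0.004, -1.0, 0.0], [-0.001, -0.0, -1.0]]
force: [0.8, -0.4, -0.2]
opening: 0.3
```

```bash
python3 - <<'E'
from h import *
s=get_state();print(s['position'],s['force'],s['time'])
for c in ['scene','top']:
    im=camera(c)[:,:,::-1];cv2.imwrite(f'pics/{c}3.png',im)
    for t in ['sealer_knob_top','key_long_top','key_medium_top','key_short_top']:
        print(c,t,[(np.round(d['position'],1).tolist(),round(d['confidence'],2)) for d in pinpoint(c,t)[:2]])
a=cv2.imread('pics/top3.png')
b=cv2.imread('pics/scene3.png');
cv2.imwrite('pics/both3.png',np.vstack([crop(a,195,185,395,310,460),crop(b,170,200,390,350,460)]))
E
```

```text
[ 421.38791714 -171.12287256  312.03816246] [ 0.79464954 -0.39826931 -0.16598688] 11.05
scene sealer_knob_top [([564.0, -182.1, 256.3], 0.7)]
scene key_long_top [([426.0, 38.1, 45.1], 0.63)]
scene key_medium_top []
scene key_short_top [([443.3, 102.9, 52.0], 0.53)]
top sealer_knob_top [([558.7, -179.3, 258.5], 0.72)]
top key_long_top [([424.2, 37.4, 47.2], 0.52)]
top key_medium_top [([420.3, -78.0, 49.9], 0.6), ([457.9, -385.3, 0.5], 0.37)]
top key_short_top [([421.1, -80.3, 49.1], 0.48), ([420.1, -21.6, 55.3], 0.46)]
```

View pics/both3.png

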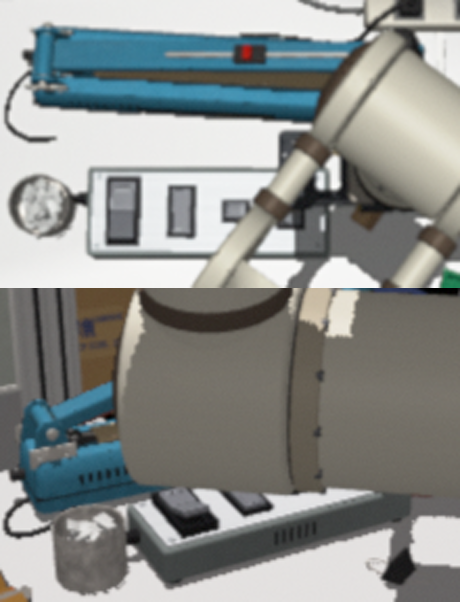

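Emit:
servo_tool(
  increments=[
    {"tx":0.92,"ty":0.1,"tz":0,"roll":0},
    {"tx":0.92,"ty":0.1,"tz":0,"roll":0},
    {"tx":0.92,"ty":0.06,"tz":0,"roll":0},
    {"tx":0,"ty":0,"tz":0.4,"roll":0},
    {"tx":0,"ty":0,"tz":0.4,"roll":0},
    {"tx":0,"ty":0,"tz":0,"roll":0},
  ],
  claw=1,
)

```text
time: 12.3
position: [559.0, -181.2, 270.6]
tcp_rot: [[1.0, 0.001, -0.004], [0.001, -1.0, 0.002], [-0.004, -0.002, -1.0]]
force: [-0.7, -0.8, 0.8]
opening: 0.6
```

```bash
python3 - <<'E'
from h import *
s=get_state();print(s['position'],s['force'],s['time'])
for c in ['scene','top']:
    im=camera(c)[:,:,::-1];cv2.imwrite(f'pics/{c}4.png',im)
    for t in ['sealer_knob_top']:
        print(c,t,[(np.round(d['position'],1).tolist(),round(d['confidence'],2)) for d in pinpoint(c,t)[:2]])
a=cv2.imread('pics/top4.png')
b=cv2.imread('pics/scene4.png');
cv2.imwrite('pics/both4.png',np.vstack([crop(a,195,185,395,310,460),crop(b,170,160,420,320,460)]))
import numpy as np
H=np.array([581,177.5,86]);u=np.array([-.061,-.998])
for th in np.arange(28.7,10,-2.6):
    t=np.radians(th);print(np.round([*(H[:2]+u*399*np.cos(t)),86+399*np.sin(t)],1))
E
```

```text
[ 558.99126202 -181.16777954  270.63187531] [-0.72131802 -0.82570737  0.79319768] 12.3
scene sealer_knob_top [([563.0, -182.6, 255.3], 0.72)]
top sealer_knob_top [([560.1, -176.7, 257.7], 0.88), ([456.3, -382.2, 1.0], 0.5)]
[ 559.7 -171.8  277.6]
[ 559.1 -180.1  261.5]
[ 558.7 -187.7  245.1]
[ 558.3 -194.5  228.3]
[ 557.9 -200.6  211.3]
[ 557.6 -205.8  194. ]
[ 557.3 -210.3  176.4]
[ 557.1 -214.   158.7]
```

View pics/both4.png

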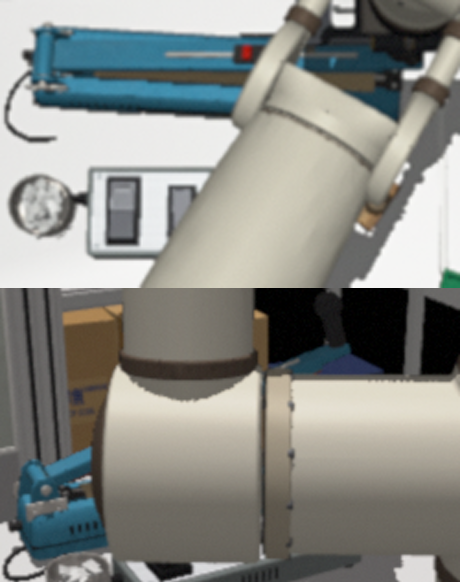

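Emit:
servo_tool(
  increments=[
    {"tx":0.02,"ty":0.04,"tz":0.16,"roll":0},
    {"tx":0,"ty":0.06,"tz":0.14,"roll":0},
    {"tx":0,"ty":0.06,"tz":0.14,"roll":0},
    {"tx":0,"ty":0,"tz":0,"roll":0},
  ],
  claw=1,
)

```text
time: 13.0
position: [560.4, -190.0, 249.6]
tcp_rot: [[1.0, 0.0, -0.001], [0.0, -1.0, 0.001], [-0.001, -0.001, -1.0]]
force: [0.0, 0.1, 0.3]
opening: 0.4
```

Emit:
servo_tool(
  increments=[
    {"tx":0,"ty":0.04,"tz":0.14,"roll":0},
    {"tx":0,"ty":0.05,"tz":0.14,"roll":0},
  ],
  claw=1,
)

```text
time: 13.25
position: [560.9, -194.8, 236.4]
tcp_rot: [[1.0, 0.001, 0.0], [0.001, -1.0, -0.001], [0.0, 0.001, -1.0]]
force: [-1.1, 0.0, 0.6]
opening: 0.1
```

```bash
python3 - <<'E'
from h import *
s=get_state();print(s['position'],s['force'],s['time'])
for c in ['scene','top']:
    im=camera(c)[:,:,::-1];cv2.imwrite(f'pics/{c}5.png',im)
    for t in ['sealer_knob_top']:
        print(c,t,[(np.round(d['position'],1).tolist(),round(d['confidence'],2)) for d in pinpoint(c,t)[:2]])
a=cv2.imread('pics/top5.png')
b=cv2.imread('pics/scene5.png');
cv2.imwrite('pics/both5.png',np.vstack([crop(a,315,175,415,235,460),crop(b,300,120,400,190,460)]))
E
```

```text
[ 560.93306209 -194.75160759  236.41972816] [-1.06441249  0.02585545  0.60930742] 13.25
scene sealer_knob_top [([562.9, -193.8, 235.5], 0.63)]
top sealer_knob_top [([560.1, -190.7, 233.6], 0.78)]
```

View pics/both5.png

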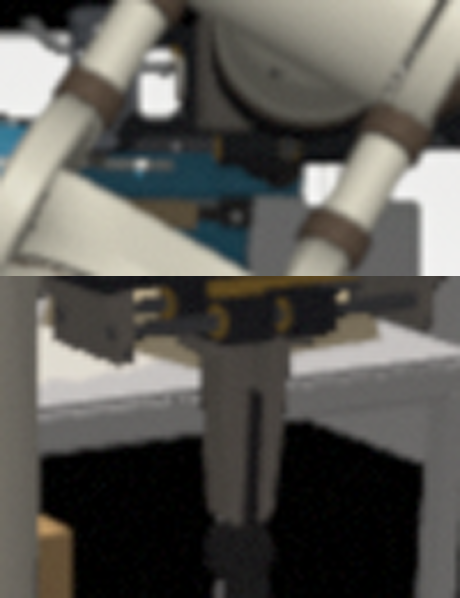

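The fingertips sit centred on the knob (lower crop, around 240,530), and the knob has come down to about 235 mm. I'll keep following the arc.

Emit:
servo_tool(
  increments=[
    {"tx":0,"ty":0.05,"tz":0.16,"roll":0},
    {"tx":0,"ty":0.05,"tz":0.16,"roll":0},
    {"tx":0,"ty":0.05,"tz":0.16,"roll":0},
    {"tx":-0.02,"ty":0.05,"tz":0.16,"roll":0},
    {"tx":0,"ty":0.04,"tz":0.16,"roll":0},
    {"tx":-0.02,"ty":0.04,"tz":0.16,"roll":0},
    {"tx":0,"ty":0.04,"tz":0.16,"roll":0},
    {"tx":0,"ty":0,"tz":0,"roll":0},
  ],
  claw=1,
)

```text
time: 14.45
position: [558.2, -210.2, 179.5]
tcp_rot: [[1.0, 0.0, -0.002], [0.0, -1.0, 0.001], [-0.002, -0.001, -1.0]]
force: [-0.0, -0.1, -0.2]
opening: 0.2
```

Emit:
servo_tool(
  increments=[
    {"tx":0,"ty":0.02,"tz":0.12,"roll":0},
    {"tx":0,"ty":0.02,"tz":0.1,"roll":0},
    {"tx":0,"ty":0.02,"tz":0.08,"roll":0},
    {"tx":0,"ty":0,"tz":0.06,"roll":0},
    {"tx":0,"ty":0,"tz":0,"roll":0},
  ],
  claw=1,
)

```text
time: 15.08
position: [558.7, -213.3, 162.2]
tcp_rot: [[1.0, 0.001, -0.001], [0.001, -1.0, 0.0], [-0.001, -0.0, -1.0]]
force: [-0.3, 0.2, 0.7]
opening: 0.2
```

Emit:
servo_tool(
  increments=[
    {"tx":0,"ty":0,"tz":0.04,"roll":0},
    {"tx":0,"ty":0,"tz":0.04,"roll":0},
    {"tx":0,"ty":0,"tz":0.02,"roll":0},
    {"tx":0,"ty":0,"tz":0,"roll":0},
  ],
  claw=1,
)

```text
time: 15.58
position: [559.0, -213.7, 158.3]
tcp_rot: [[1.0, 0.001, 0.0], [0.001, -1.0, -0.001], [0.0, 0.001, -1.0]]
force: [-1.2, -0.2, 4.9]
opening: 0.8
```

Emit:
servo_tool(
  increments=[
    {"tx":0,"ty":0,"tz":0.02,"roll":0},
    {"tx":0,"ty":0,"tz":0,"roll":0},
    {"tx":0,"ty":0,"tz":0,"roll":0},
  ],
  claw=1,
)

```text
time: 15.95
position: [559.1, -213.7, 158.2]
tcp_rot: [[1.0, 0.001, 0.001], [0.001, -1.0, -0.001], [0.001, 0.001, -1.0]]
force: [-3.7, 1.0, 8.9]
opening: 0.5
```

Emit:
servo_tool(
  increments=[
    {"tx":0,"ty":0,"tz":0.01,"roll":0},
    {"tx":0,"ty":0,"tz":0,"roll":0},
    {"tx":0,"ty":0,"tz":0,"roll":0},
  ],
  claw=1,
)

```text
time: 16.32
position: [559.1, -213.7, 158.1]
tcp_rot: [[1.0, 0.001, 0.001], [0.001, -1.0, -0.001], [0.001, 0.001, -1.0]]
force: [-3.9, 2.1, 10.4]
opening: 0.6
```

```bash
python3 - <<'E'
from h import *
s=get_state();print(s['position'],s['force'],s['time'])
for c in ['scene','top']:
    im=camera(c)[:,:,::-1];cv2.imwrite(f'pics/{c}6.png',im)
    for t in ['sealer_knob_top','rocker_press','key_long_top','key_medium_top','key_short_top','rubber_stamp','seal_tin','tape_roll_brown']:
        print(c,t,[(np.round(d['position'],1).tolist(),round(d['confidence'],2)) for d in pinpoint(c,t)[:2]])
a=cv2.imread('pics/top6.png')
b=cv2.imread('pics/scene6.png');
cv2.imwrite('pics/both6.png',np.vstack([crop(a,195,185,475,310,640),crop(b,170,160,420,280,640)]))
E
```

```text
[ 559.08309828 -213.70049677  158.14112354] [-3.93019813  2.13091265 10.43320798] 16.325
scene sealer_knob_top []
scene rocker_press [([440.3, 100.9, 50.2], 0.39)]
scene key_long_top []
scene key_medium_top []
scene key_short_top [([583.5, 180.3, 92.9], 0.31)]
scene rubber_stamp []
scene seal_tin [([429.5, 187.2, 7.2], 0.67)]
scene tape_roll_brown []
top sealer_knob_top [([558.5, -213.7, 156.6], 0.94)]
top rocker_press []
top key_long_top [([421.6, 37.1, 47.4], 0.53)]
top key_medium_top []
top key_short_top []
top rubber_stamp []
top seal_tin [([431.0, 188.3, -2.1], 0.67)]
top tape_roll_brown [([458.0, -383.8, -0.1], 0.82)]
```

View pics/both6.png

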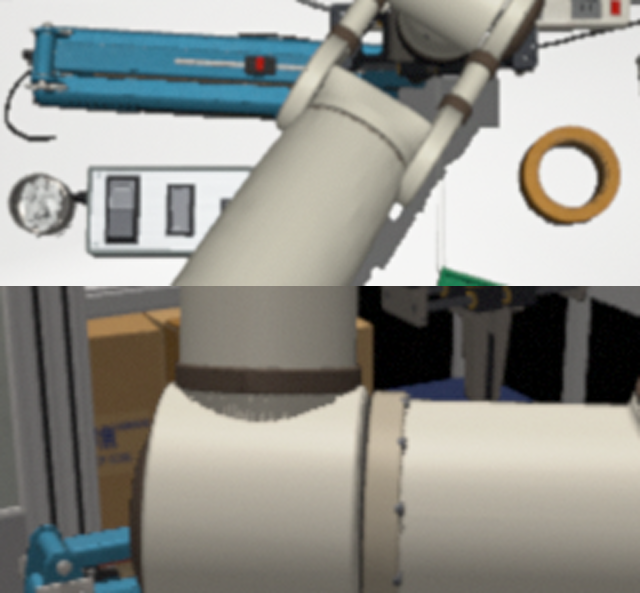

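The arm now lies closed over the sealing bar in the top view. The knob is at its 158 mm end stop with about 10 N on it, the far paddle is down, the long key is in, and the tin and tape roll haven't moved.

```bash
python3 - <<'E'
from plant import *
print(sign_off()); s=get_state(); print(s['time'],s['position'],s['force'])
E
```

```text
the job is handed in; nothing more can be done
None
the job is handed in; nothing more can be done
```

I made the long seal in the order asked and handed it in at 16.3 s with the closed fingers still holding the knob down.

- **Rocker:** I pushed the far paddle down until it stopped at 53 mm with about 17 N. The top picture afterwards shows it switched over to on.
- **Long key:** I pressed it until it stopped at 48 mm with about 17 N. The networks then placed its top at about 47 mm.
- **Sealer arm:** I followed the knob along its arc to the end stop. The finger tips were at 158.1 mm, pressing with about 10 N, and the top picture shows the arm closed on the bar.
- **Tin and tape roll:** The networks found both within about 4 mm of where they started.
- **Not checked at the end:** The robot arm hid the stamp and the medium key, and most of the short key, in the last pictures. The fingers never went below 158 mm near the stamp or the medium key. Nothing was pressed at the short key, whose nearest edge is about 28 mm from where the fingers came down on the long key.
- **Readings that disagreed:** After the long key, one network put the medium key's top at 50 mm, where 54 means out. It had read 52–53 mm before I pressed anything. That is within its 4 mm accuracy, but I had no clear view to settle it.

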